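# Line up the tiles and hold the banding guide at the red mark

### The job

Push the three loose tiles on the banding jig up against its back fence and along to its white end stop, so that they lie flat in one straight closed row (any order), before you pull the spring-loaded guide. Then pull the guide by its orange grip out over the tiles until its leading edge is level with the red mark, and finish there still holding it, since it springs back when let go. Leave the vase, the glaze jar and the water bowl where they are.

Things in the scene. Friction and masses are not known exactly. Their poses are not given: they have to be found in the camera images.
- jig: Fixed plywood tile-banding jig on the bench. Origin on the underside of its board; x points away from the robot (within 0.25 rad), y left, z up. Board x -140 to +110, y -180 to +180, 12 mm thick: tiles lie on it at z = 12. Nothing stands at its left end or on the robot's side. Closed row: tile centres at x = +5 and y = -95, -45, +5 in these axes (mm)
- corner (a point): Inner corner of the jig's dark wooden back fence and white end stop, on the board (jig x = 30, y = -120, z = 12 mm), axes as the jig's. The fence runs from here to the left along jig y, 285 mm long, its front face at jig x = 30, 12 mm thick. The stop runs from here towards the robot, 140 mm long, its inner face at jig y = -120, 45 mm wide. Both have their tops at z = 26.
- housing_top (a point): Middle of the top of the green spring housing behind the fence: 30 (jig x) x 200 (jig y) mm, jig x 75 to 105, y -145 to +55, top at z = 42 mm. Fixed to the jig.
- tile_a_center (a point): Centre of the terracotta-coloured tile, 50 x 50 x 12 mm, 40 to 85 g, axes parallel to its edges, z up. Starts loose and askew (up to 0.4 rad) on the jig's board in front of the fence. The three tiles start side by side along the jig's y in random order, centres 70 to 94 mm apart in y.
- tile_b_center (a point): Centre of the white tile, same size as the terracotta one, loose on the jig's board.
- tile_c_center (a point): Centre of the blue tile, same size as the terracotta one, loose on the jig's board.
- guide (a joint): Travel of the spring-return guide towards the robot, along the jig's -x (m): 0 home, 0.075 fully out. The spring pulls it home with 3.6 N at 0 and 1.2 N more per 10 mm; it stays out only while held. Guide: aluminium straightedge, jig y -140 to +65, at home x 42 to 62 (just behind the fence), z 30 to 38 mm (6 above the tiles), on two rods from the housing, with an orange grip.
- guide_grip (a point): Point to take the orange upright grip on the guide: 16 (jig x) x 36 (jig y) mm block, from the straightedge's top at z = 38 up to z = 85; this point is on its axis at z = 66, at jig x = 52, y = -45 when home. Moves with the guide; axes as the jig's.
- guide_edge (a point): Right-hand end of the guide's leading edge (its lower edge on the robot's side), at jig x = 42, y = -140, z = 30 when home. Moves with the guide; axes as the jig's.
- mark: Red line across the top of the white end stop: 4 mm wide (jig x) x 45 mm long (jig y) x 2 mm; origin at the middle of its underside, axes as the jig's. It lies 30 to 55 mm towards the robot from the guide's leading edge at home. Does not obstruct anything.
- vase: White vase, bystander, 72 mm across, 115 mm tall, origin under its centre, on the bench left of the jig.
- glaze_jar: Blue glaze jar with white lid, bystander, 64 mm across, 75 mm tall, origin under its centre, on the bench right of the jig.
- water_bowl: Terracotta bowl, bystander, 100 mm across, 45 mm tall, origin under its centre, on the bench right of the jig.
Things that resemble listed ones, but are neither listed nor needed, are in the scene too. Of the things that look like the part that bears tile_b_center, the middle-sized one is meant. Leave any purple look-alike of the part that bears tile_c_center alone.

How it is judged (in metres and radians):
On the way, in this order (a step that is already met when the one before it is completed fails the run):
1. the three tiles form the closed row while the guide is still home (x of tile_a_center in the frame of jig between 0.002 and 0.008 m and z of tile_a_center in the frame of jig between 0.015 and 0.021 m and (y of tile_a_center in the frame of jig between -0.098 and -0.092 m or y of tile_a_center in the frame of jig between -0.049 and -0.041 m or y of tile_a_center in the frame of jig between 0 and 0.01 m) and (angle between the x axis of tile_a_center and the x axis of jig, either way round below 0.06 rad or angle between the x axis of tile_a_center and the y axis of jig, either way round below 0.06 rad) and x of tile_b_center in the frame of jig between 0.002 and 0.008 m and z of tile_b_center in the frame of jig between 0.015 and 0.021 m and (y of tile_b_center in the frame of jig between -0.098 and -0.092 m or y of tile_b_center in the frame of jig between -0.049 and -0.041 m or y of tile_b_center in the frame of jig between 0 and 0.01 m) and (angle between the x axis of tile_b_center and the x axis of jig, either way round below 0.06 rad or angle between the x axis of tile_b_center and the y axis of jig, either way round below 0.06 rad) and x of tile_c_center in the frame of jig between 0.002 and 0.008 m and z of tile_c_center in the frame of jig between 0.015 and 0.021 m and (y of tile_c_center in the frame of jig between -0.098 and -0.092 m or y of tile_c_center in the frame of jig between -0.049 and -0.041 m or y of tile_c_center in the frame of jig between 0 and 0.01 m) and (angle between the x axis of tile_c_center and the x axis of jig, either way round below 0.06 rad or angle between the x axis of tile_c_center and the y axis of jig, either way round below 0.06 rad) and value of joint guide below 0.006 m), for 0.2 s.
2. the guide's leading edge is pulled to the red mark, the tiles still in their row (x of guide_edge in the frame of mark between -0.005 and 0.005 m and x of tile_a_center in the frame of jig between 0.002 and 0.008 m and z of tile_a_center in the frame of jig between 0.015 and 0.021 m and (y of tile_a_center in the frame of jig between -0.098 and -0.092 m or y of tile_a_center in the frame of jig between -0.049 and -0.041 m or y of tile_a_center in the frame of jig between 0 and 0.01 m) and (angle between the x axis of tile_a_center and the x axis of jig, either way round below 0.06 rad or angle between the x axis of tile_a_center and the y axis of jig, either way round below 0.06 rad) and x of tile_b_center in the frame of jig between 0.002 and 0.008 m and z of tile_b_center in the frame of jig between 0.015 and 0.021 m and (y of tile_b_center in the frame of jig between -0.098 and -0.092 m or y of tile_b_center in the frame of jig between -0.049 and -0.041 m or y of tile_b_center in the frame of jig between 0 and 0.01 m) and (angle between the x axis of tile_b_center and the x axis of jig, either way round below 0.06 rad or angle between the x axis of tile_b_center and the y axis of jig, either way round below 0.06 rad) and x of tile_c_center in the frame of jig between 0.002 and 0.008 m and z of tile_c_center in the frame of jig between 0.015 and 0.021 m and (y of tile_c_center in the frame of jig between -0.098 and -0.092 m or y of tile_c_center in the frame of jig between -0.049 and -0.041 m or y of tile_c_center in the frame of jig between 0 and 0.01 m) and (angle between the x axis of tile_c_center and the x axis of jig, either way round below 0.06 rad or angle between the x axis of tile_c_center and the y axis of jig, either way round below 0.06 rad)), for 0.2 s.
At the end, for the whole second after the job is handed in: Tiles flat, within 3 mm of the fence and 0.06 rad of square, in the closed row's three places from the end stop (within 3, 4 and 5 mm along it); the guide's leading edge within 5 mm of the red mark's centre line, still, and held there by the fingers (over 2 N) (all of step 2 and contact force between the fingers and guide above 2 N and velocity of joint guide between -0.01 and 0.01 m/s); the arm keeps its last pose, push and grip.
It fails at once if the vase is moved by more than 20 mm or tipped over (distance of vase from where it was at the start of the episode above 0.02 m or angle between vase's own z axis and vertical above 0.4 rad).
It fails at once if the glaze jar is moved by more than 20 mm or tipped over (distance of glaze_jar from where it was at the start of the episode above 0.02 m or angle between glaze_jar's own z axis and vertical above 0.4 rad).
It fails at once if the water bowl is moved by more than 20 mm or tipped over (distance of water_bowl from where it was at the start of the episode above 0.02 m or angle between water_bowl's own z axis and vertical above 0.4 rad).
It fails at once if the guide is pulled out before the tiles are in their row (value of joint guide above 0.015 m and not (x of tile_a_center in the frame of jig between 0.002 and 0.008 m and z of tile_a_center in the frame of jig between 0.015 and 0.021 m and (y of tile_a_center in the frame of jig between -0.098 and -0.092 m or y of tile_a_center in the frame of jig between -0.049 and -0.041 m or y of tile_a_center in the frame of jig between 0 and 0.01 m) and (angle between the x axis of tile_a_center and the x axis of jig, either way round below 0.06 rad or angle between the x axis of tile_a_center and the y axis of jig, either way round below 0.06 rad) and x of tile_b_center in the frame of jig between 0.002 and 0.008 m and z of tile_b_center in the frame of jig between 0.015 and 0.021 m and (y of tile_b_center in the frame of jig between -0.098 and -0.092 m or y of tile_b_center in the frame of jig between -0.049 and -0.041 m or y of tile_b_center in the frame of jig between 0 and 0.01 m) and (angle between the x axis of tile_b_center and the x axis of jig, either way round below 0.06 rad or angle between the x axis of tile_b_center and the y axis of jig, either way round below 0.06 rad) and x of tile_c_center in the frame of jig between 0.002 and 0.008 m and z of tile_c_center in the frame of jig between 0.015 and 0.021 m and (y of tile_c_center in the frame of jig between -0.098 and -0.092 m or y of tile_c_center in the frame of jig between -0.049 and -0.041 m or y of tile_c_center in the frame of jig between 0 and 0.01 m) and (angle between the x axis of tile_c_center and the x axis of jig, either way round below 0.06 rad or angle between the x axis of tile_c_center and the y axis of jig, either way round below 0.06 rad))).
It also fails if it takes over 70 s, if anything falls off the work surface, if the arm or the gripper's body presses on something with over 40 N, if the wrist force passes 120 N, or if a joint passes its speed limit or range.

### The arm

A 6-joint arm with a two-finger parallel gripper is mounted at the origin on the work surface. World frame = base frame: x ahead of the robot, y to its left, z up, the work surface at z = 0. Lengths are in m, angles in degrees, forces in N, time in s.
With the tool pointing down it reaches from about 0.35 to 0.875 m from the base axis. Payload 4.2 kg.
Tool frame: the origin (TCP) lies between the finger pads; the fingertips stand 14 mm ahead of it and the grasp point (between the pads) lies 5 mm behind it (r.tcp_to_tips is the distance from the TCP to the fingertips, in m); y points along the fingers, x is the direction in which the jaws open and shut, and the axes are right-handed (so a half turn about y gives the same grasp; the last joint's range is limited). The gripper opens to 87 mm and grips with 3 to 60 N. Pads are 19 mm wide; open, the fingers measure 117 mm over their backs; the gripper's body (75 mm by 190 mm) begins 51 mm behind the grasp point.
Start: joints at [-54.397, 22.042, 0.453, 0, -68.411, -14.817], TCP at [0.222, -0.584, 0.237] pointing down, gripper open.
Joint ranges: [-179.83, 179.83], [-69.29, 118.12], [-61.27, 80.66], [-181.25, 117.63], [-171.15, -9.14], [-177.46, 177.46]. Speed limits (degrees/s): [159.86, 159.86, 180, 180, 180, 180].

### API

Orientations are given as a 3x3 rotation matrix whose columns are the frame's x, y, z axes.
In Python, from station import sense, optics, ticket, r gives the robot as it stands.
- The arm moves only by the tool carry_out, never from a script. Its argument "steps" is a list that holds one entry, the list of rows, each a list of 6 numbers: the shift along the world's x, y, z in cm, then the turn, a rotation vector about the world's x, y, z in rad. A call has 1 to 20 rows; each row is the pose to reach, as a shift and turn from the pose commanded when the call began; what a row does not reach only later rows make up. A row lasts 1/8 s, in which the tool goes at most 62.5 mm and 10.7 degrees, less where a joint would pass 70% of its speed; a pose out of reach is approached as far as the arm can. A call with a gripper value outside its range is refused whole. "fingers" is the closure in counts, from 0 (fully open) to 255 (shut), set as the call begins (left out, the last holds). The fingers move at their own pace and stop on an object; the grip force is fixed at half the most. Time passes only in rows, so rows that repeat a pose let the fingers close. It gives the time, the measured TCP pose, the force and the opening at its end, in the units of the state.
- sense(): the state, without advancing time (a new reading comes with each control period).
- optics.capture(name): name is "scene" or "top"; returns a dict with "image" (400x640x3 uint8, red, green, blue), "fov_y" (degrees; the focal length in pixels is half the picture's height over the tangent of half this angle, whatever the lens; pixels are square), "cx", "cy" (the principal point, pixels), "rvec" (rotation vector, rad) and "tvec" (3), from world to camera coordinates, as OpenCV has them. Camera axes: x right, y down, z forward; pixel columns grow to the right and rows downward; lengths in m; the calibration is good to about 2 mm. A picture is of the moment at which its call begins. There is no depth.
- ticket.finish_job(): hands the job in, once; it reports no verdict.
The state is a dict: "time_s": time; "joints": joint angles; "joint_velocities": joint speeds; "effort": joint torques, N m; "tcp_pos": TCP position; "ee_rot": TCP orientation; "wrist_force": force on the tool from outside, world axes, zero at the start; "moment": the same for the moment, N m; "gripper_width": opening from 0.0 (shut) to 1.0 (fully open).
Only numpy, scipy, OpenCV 4.12 (cv2) and the standard library are available. Lean on these libraries where they do the work, as an engineer would, in place of code of your own. Each camera call takes 0.05 s, during which the arm holds its last target.

## Working session

There is one attempt and no reset: what is moved stays moved. The work goes in short steps, Python scripts to look and compute and a tool call to move; the robot and the scene stay as the last step left them, time stands still between calls to the robot, and variables do not carry over. Pictures are saved under pics/ and viewed, and the job is handed in when it is done.

Besides the shell and the picture viewer there is one more tool, called after ">>>" by a JSON object that holds its "fn" and its "kwargs". carry_out: Moves the arm, as the interface text tells. Its arguments: {"type":"object","properties":{"steps":{"type":"array","items":{"type":"array","items":{"type":"array","items":{"type":"number"}}}},"fingers":{"type":"number"}},"required":["steps"]}

```bash
mkdir -p pics; ls; python3 - <<'E'
from station import sense, optics, ticket, r
import cv2,numpy as np
print(sense())
for n in("scene","top"):
    c=optics.capture(n); cv2.imwrite(f"pics/{n}0.png",c["image"][:,:,::-1])
    R=cv2.Rodrigues(np.array(c["rvec"]))[0]; print(n,c["fov_y"],c["cx"],c["cy"],c["rvec"],c["tvec"],-R.T@np.array(c["tvec"]))
E
```

```text
pics
{'time_s': 0.0, 'joints': array([-5.43944013e+01,  2.20912781e+01,  3.81691059e-01, -3.02799707e-02,
       -6.84106964e+01, -1.48170020e+01]), 'joint_velocities': array([ 0.00165776,  0.00186009,  0.02765126, -0.0618252 , -0.04900613,
        0.08302099]), 'effort': array([-1.41612112e-03, -3.90664494e+01,  1.87398630e+01,  4.21980947e+00,
        1.09929385e-02, -2.05235374e-04]), 'tcp_pos': array([ 0.22166004, -0.58377565,  0.23546383]), 'ee_rot': array([[-3.54737729e-01, -8.22675312e-04, -9.34965490e-01],
       [ 9.34963368e-01,  1.99291599e-03, -3.54738678e-01],
       [ 2.15514242e-03, -9.99997676e-01,  6.22087889e-05]]), 'wrist_force': array([-0.30262923,  0.01181014, -0.69772594]), 'moment': array([ 0.00360972, -0.0514873 ,  0.00930662]), 'gripper_width': 0.998172858000098}
scene 45.14936642734425 324.16514492441564 193.93544295318523 [ 0.64612387  2.5440812  -1.28062572] [ 0.4727862  -0.11288473  1.41200725] [0.98793844 0.83069226 0.7509742 ]
top 51.42036722734878 327.69577788761205 194.19675556839425 [ 2.21573594 -2.18530608  0.09000583] [0.0067151  0.53522365 1.06100549] [0.4694376  0.03619892 1.09112789]
```

View pics/top0.png

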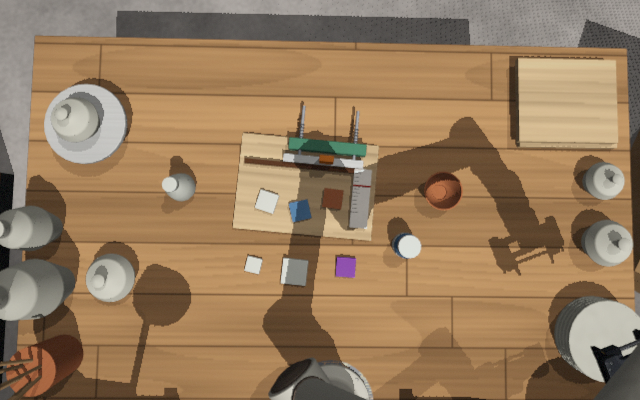

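View pics/scene0.png

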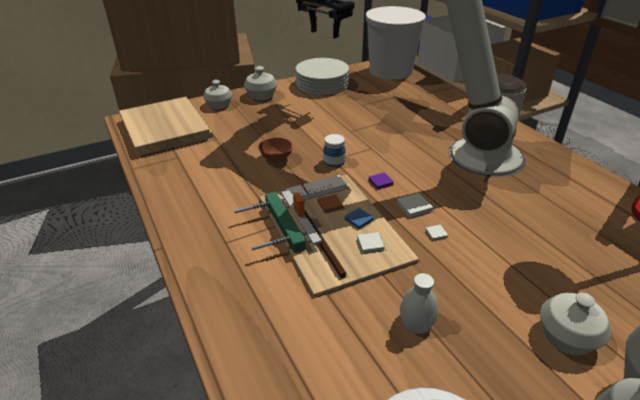

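```bash
python3 - <<'E'
import cv2
a=cv2.imread("pics/top0.png")[95:285,220:410]; cv2.imwrite("pics/top0c.png",cv2.resize(a,None,fx=3.1,fy=3.1,interpolation=cv2.INTER_CUBIC))
a=cv2.imread("pics/scene0.png")[165:300,230:450]; cv2.imwrite("pics/scene0c.png",cv2.resize(a,None,fx=3.6,fy=3.6,interpolation=cv2.INTER_CUBIC))
E
```

```text
(no output)
```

View pics/top0c.png

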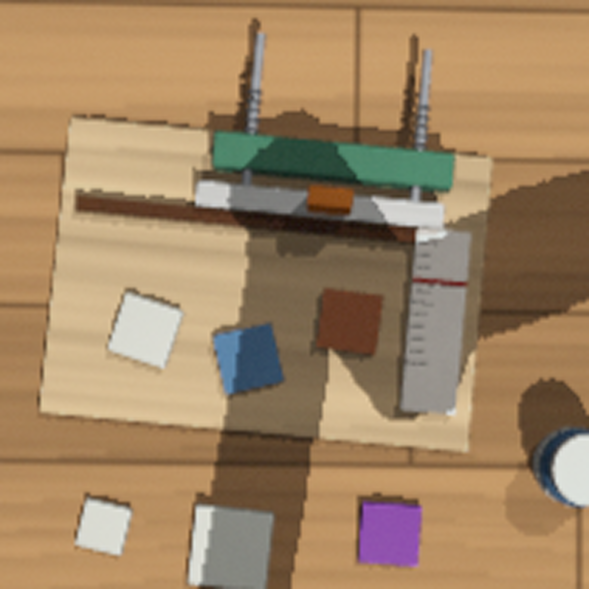

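View pics/scene0c.png

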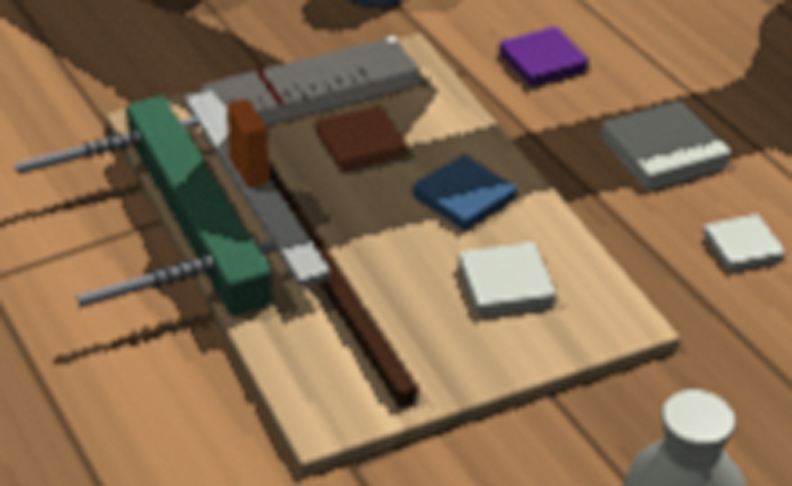

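```bash
cat > h.py <<'E'
import numpy as np,cv2
from scipy.optimize import least_squares
CAM={}
def setcam(n,c):
    f=200/np.tan(np.radians(c["fov_y"]/2)); CAM[n]=(np.array([[f,0,c["cx"]],[0,f,c["cy"]],[0,0,1]]),np.array(c["rvec"],float),np.array(c["tvec"],float))
def proj(n,P):
    K,rv,tv=CAM[n]; return cv2.projectPoints(np.array(P,float).reshape(-1,1,3),rv,tv,K,None)[0].reshape(-1,2)
def ray(n,uv,z):
    K,rv,tv=CAM[n]; R=cv2.Rodrigues(rv)[0]; o=-R.T@tv; d=R.T@np.linalg.inv(K)@np.array([uv[0],uv[1],1.]); return o+d*(z-o[2])/d[2]
def jw(p,P):
    P=np.atleast_2d(P)/1000.; c,s=np.cos(p[2]),np.sin(p[2]); return np.c_[p[0]+c*P[:,0]-s*P[:,1],p[1]+s*P[:,0]+c*P[:,1],P[:,2]]
def wj(p,W):
    W=np.atleast_2d(W); c,s=np.cos(p[2]),np.sin(p[2]); dx,dy=W[:,0]-p[0],W[:,1]-p[1]; return np.c_[c*dx+s*dy,-s*dx+c*dy,W[:,2]]*1000
for n,fv,cx,cy,rv,tv in [("scene",45.14936642734425,324.16514492441564,193.93544295318523,[0.64612387,2.5440812,-1.28062572],[0.4727862,-0.11288473,1.41200725]),("top",51.42036722734878,327.69577788761205,194.19675556839425,[2.21573594,-2.18530608,0.09000583],[0.0067151,0.53522365,1.06100549])]:
    setcam(n,dict(fov_y=fv,cx=cx,cy=cy,rvec=rv,tvec=tv))
E
cat > fit.py <<'E'
from h import *
T=lambda u,v:(u/3.1+220,v/3.1+95)
S=lambda u,v:(u/3.6+230,v/3.6+165)
tp=[((110,180,12),T(72,118)),((-140,180,12),T(40,412)),((-140,-180,12),T(468,452)),((110,-180,12),T(490,155)),((-110,-120,26),T(402,409)),((-110,-165,26),T(457,413)),((105,55,42),T(216,131)),((105,-145,42),T(455,152)),((30,165,26),T(76,210))]
sp=[((-140,180,12),S(680,341)),((110,180,12),S(298,465)),((-140,-180,12),S(418,36)),((75,55,42),S(268,268)),((105,-145,42),S(132,102)),((105,55,42),S(228,283)),((-110,-165,26),S(390,40))]
def res(p):
    return np.r_[(proj("top",jw(p,[a for a,_ in tp]))-[b for _,b in tp]).ravel(),(proj("scene",jw(p,[a for a,_ in sp]))-[b for _,b in sp]).ravel()]
s=least_squares(res,[0.5,0.07,-0.1],loss="soft_l1"); print(s.x); r=res(s.x).reshape(-1,2); print(r.round(1))
for k,rr in(("top",slice(0,18)),("scene",slice(18,None))):
    q=least_squares(lambda p:res(p)[rr],s.x,loss="soft_l1"); print(k,q.x)
np.save("jig.npy",s.x)
E
python3 fit.py
```

```text
[ 0.56991254  0.06901685 -0.07787973]
[[-1.1 -0.5]
 [-0.8  0.1]
 [-0.1 -0.1]
 [ 0.9  0.5]
 [-0.4  0.2]
 [-0.7  0.5]
 [-0.9 -0.6]
 [ 0.1  0. ]
 [-0.8 -0.1]
 [-0.5 -1.9]
 [ 0.2 -0.8]
 [-0.2 -1.6]
 [ 0.9  0. ]
 [-3.1 -0.1]
 [-0.8 -0.4]
 [ 0.1 -1.6]]
top [ 0.56986942  0.06786891 -0.07571992]
scene [ 0.57042438  0.07182643 -0.08504064]
```

```bash
sed -i 's|^T=.*|T=lambda u,v:((u+.5)/3.1+219.5,(v+.5)/3.1+94.5)|; s|^S=.*|S=lambda u,v:((u+.5)/3.6+229.5,(v+.5)/3.6+164.5)|' fit.py; python3 fit.py; cat > ov.py <<'E'
from h import *
import sys
from station import optics
name,cam,x0,y0,x1,y1,f=sys.argv[1],sys.argv[2],*map(float,sys.argv[3:8])
x0,y0,x1,y1=map(int,(x0,y0,x1,y1)); g=float(sys.argv[8]) if len(sys.argv)>8 else 0
dr=len(sys.argv)<=9
p=np.load("jig.npy"); c=optics.capture(cam); setcam(cam,c); im=c["image"][:,:,::-1].copy(); cv2.imwrite(f"pics/{name}_raw.png",im)
a=cv2.resize(im[y0:y1,x0:x1],None,fx=f,fy=f,interpolation=cv2.INTER_CUBIC)
def line(P,col):
    q=proj(cam,jw(p,P)); q=np.round(((q-[x0,y0]+.5)*f-.5)*8).astype(int); cv2.polylines(a,[q.reshape(-1,1,2)],True,col,1,cv2.LINE_AA,3)
R=lambda xa,xb,ya,yb,z:[(xa,ya,z),(xb,ya,z),(xb,yb,z),(xa,yb,z)]
if dr:
    line(R(-140,110,-180,180,12),(0,0,255));line(R(30,42,-120,165,26),(0,255,0));line(R(-110,30,-165,-120,26),(255,0,255));line(R(75,105,-145,55,42),(0,255,255));line(R(42-g,62-g,-140,65,38),(255,0,0));line(R(44-g,60-g,-63,-27,85),(255,255,0))
cv2.imwrite(f"pics/{name}.png",a)
E
python3 ov.py ov1 top 220 100 410 285 3.1; python3 ov.py ov2 scene 230 165 450 300 3.6
```

```text
[ 0.5706837   0.06918378 -0.07841509]
[[-0.8 -0.5]
 [-0.6  0.1]
 [ 0.2 -0.1]
 [ 1.2  0.6]
 [-0.1  0.2]
 [-0.4  0.5]
 [-0.6 -0.6]
 [ 0.4  0.1]
 [-0.5 -0.1]
 [-0.4 -1.3]
 [ 0.3 -0.3]
 [-0.1 -1.1]
 [ 0.9  0.5]
 [-3.   0.4]
 [-0.8  0.1]
 [ 0.2 -1.1]]
top [ 0.5707323   0.06875297 -0.07572006]
scene [ 0.57056401  0.07042865 -0.08474543]
```

View pics/ov1.png

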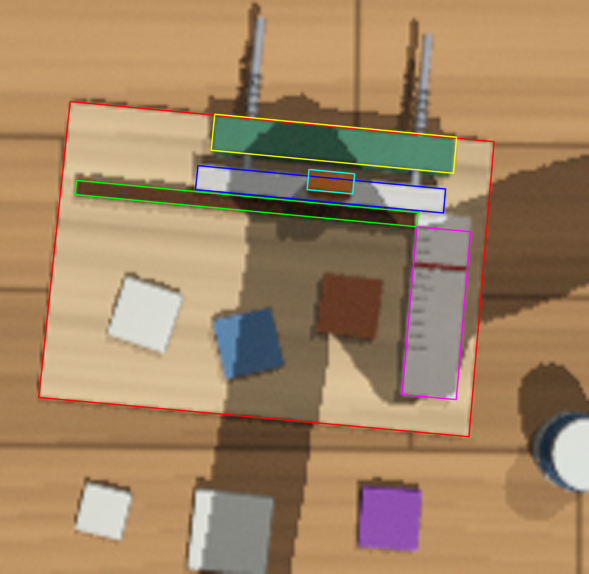

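View pics/ov2.png

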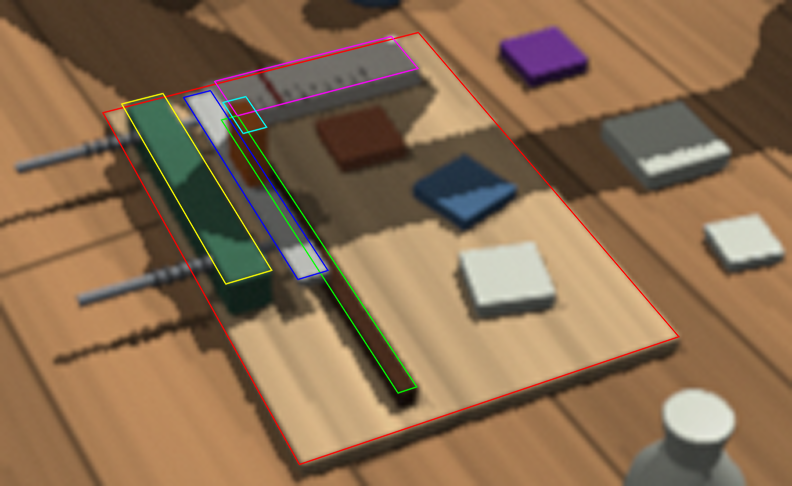

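```bash
python3 - <<'E'
from h import *
p=np.load("jig.npy"); p[2]=-0.078; np.save("jig.npy",p); print(p)
T=lambda u,v:((u+.5)/3.1+219.5,(v+.5)/3.1+99.5)
for n,q in dict(white=[(129,274),(182,291),(163,353),(108,334)],blue=[(214,318),(270,308),(284,368),(229,381)],terra=[(322,273),(382,280),(377,340),(318,333)]).items():
    W=np.array([ray("top",T(*a),.024) for a in q]); J=wj(p,W); print(n,J[:,:2].round(0).tolist(),J.mean(0).round(1),[round(np.linalg.norm(J[i]-J[i-1]),1) for i in range(4)])
for a in [(414,265),(440,267),(466,269)]: print("mark",wj(p,ray("top",T(*a),.028)).round(1))
for u,z in (((171,186),.115),((407,246),.075),((442,190),.04)): print(ray("top",u,z).round(3), wj(p,ray("top",u,z)).round(0))
E
```

```text
[ 0.5706837   0.06918378 -0.078     ]
white [[-32.0, 114.0], [-42.0, 69.0], [-94.0, 79.0], [-83.0, 126.0]] [-62.6  97.   24. ] [np.float64(52.5), np.float64(46.1), np.float64(53.5), np.float64(48.0)]
blue [[-62.0, 40.0], [-49.0, -5.0], [-97.0, -21.0], [-112.0, 23.0]] [-80.    9.2  24. ] [np.float64(53.6), np.float64(47.0), np.float64(51.0), np.float64(46.6)]
terra [[-16.0, -45.0], [-17.0, -96.0], [-67.0, -96.0], [-66.0, -47.0]] [-41.7 -70.8  24. ] [np.float64(50.0), np.float64(50.2), np.float64(50.1), np.float64(49.3)]
mark [[  -2.7 -120.7   28. ]]
mark [[  -2.3 -142.4   28. ]]
mark [[  -2. -164.   28.]]
[0.543 0.383 0.115] [[-52. 311. 115.]]
[ 0.408 -0.18   0.075] [[-143. -261.   75.]]
[ 0.549 -0.277  0.04 ] [[   5. -347.   40.]]
```

```bash
cat > go.py <<'E'
from h import *
p=np.load("jig.npy")
def w(x,y,z): return jw(p,[x,y,z])[0]
E
python3 - <<'E'
from go import *
c=np.array([.222,-.584,.237])
a=w(-115,-71,120); print(a,(a-c)*100); b=w(-115,-71,31); print(b)
for j in ([1,0,0],[0,1,0]): print(w(*j)-w(0,0,0))
E
```

```text
[0.45050097 0.00736056 0.12      ] [ 22.85009685  59.13605568 -11.7       ]
[0.45050097 0.00736056 0.031     ]
[ 9.96959542e-04 -7.79209321e-05  0.00000000e+00]
[7.79209321e-05 9.96959542e-04 0.00000000e+00]
```

>>> {"fn": "carry_out", "kwargs": {"steps": [[[2, 5, 0, 0, 0, 0], [4, 11, 0, 0, 0, 0], [6, 17, 0, 0, 0, -0.1], [8, 23, 0, 0, 0, -0.2], [10, 29, 0, 0, 0, -0.3], [13, 35, 0, 0, 0, -0.4407], [15, 41, 0, 0, 0, -0.4407], [17, 46, 0, 0, 0, -0.4407], [19, 51, 0, 0, 0, -0.4407], [21, 55, -2, 0, 0, -0.4407], [22.85, 59.14, -5, 0, 0, -0.4407], [22.85, 59.14, -10, 0, 0, -0.4407], [22.85, 59.14, -11.7, 0, 0, -0.4407], [22.85, 59.14, -11.7, 0, 0, -0.4407], [22.85, 59.14, -11.7, 0, 0, -0.4407]]], "fingers": 208}}

```text
time_s: 2.08
tcp_pos: [0.4511, 0.0072, 0.1205]
ee_rot: [[0.078, 0.002, -0.997], [0.997, 0.0, 0.078], [0.001, -1.0, -0.002]]
wrist_force: [0.2, -0.6, 0.4]
gripper_width: 0.184
```

>>> {"fn": "carry_out", "kwargs": {"steps": [[[0, 0, -4, 0, 0, 0], [0, 0, -7, 0, 0, 0], [0, 0, -8.9, 0, 0, 0], [0, 0, -8.9, 0, 0, 0], [0, 0, -8.9, 0, 0, 0]]]}}

```text
time_s: 2.7
tcp_pos: [0.4515, 0.0074, 0.0319]
ee_rot: [[0.078, 0.003, -0.997], [0.997, 0.001, 0.078], [0.001, -1.0, -0.003]]
wrist_force: [0.5, -0.1, 0.6]
gripper_width: 0.184
```

```bash
python3 ov.py d1 top 220 100 410 285 3.1;python3 ov.py d2 scene 230 165 450 300 3.6 0 x
```

```text
(no output)
```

View pics/d1.png

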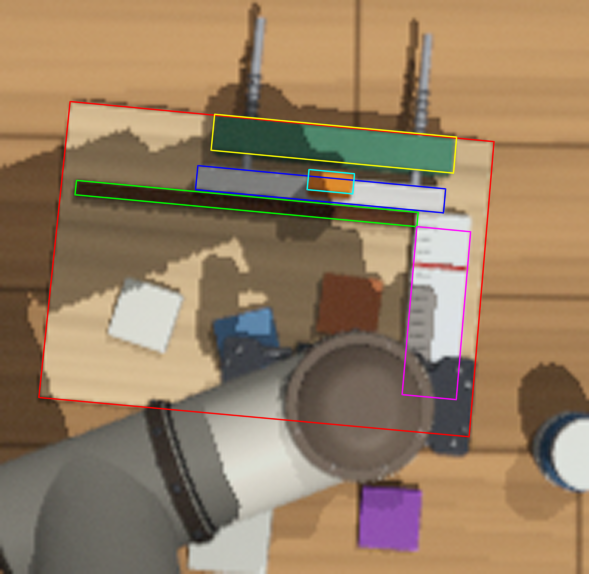

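View pics/d2.png

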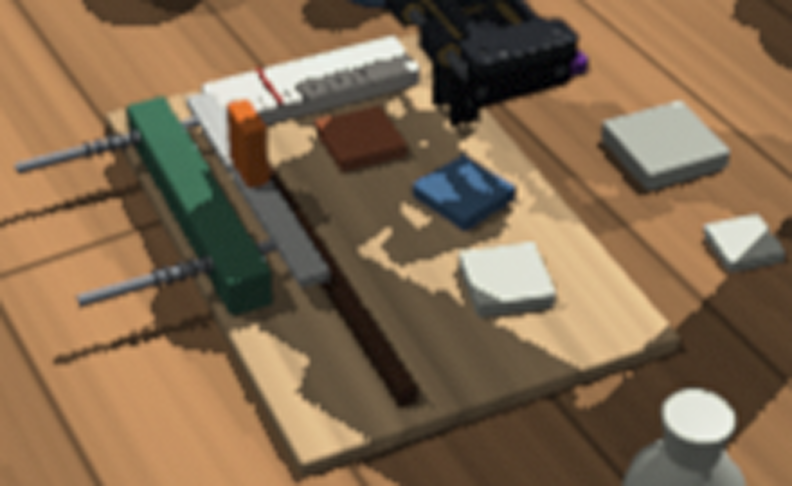

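>>> {"fn": "carry_out", "kwargs": {"steps": [[[1.5, -0.117, 0, 0, 0, 0], [3, -0.234, 0, 0, 0, 0], [3.6, -0.28, 0, 0, 0, 0], [4.2, -0.328, 0, 0, 0, 0], [4.8, -0.375, 0, 0, 0, 0], [5.4, -0.42, 0, 0, 0, 0], [6, -0.468, 0, 0, 0, 0], [6.6, -0.515, 0, 0, 0, 0], [7.2, -0.562, 0, 0, 0, 0], [7.7, -0.6, 0, 0, 0, 0], [8, -0.625, 0, 0, 0, 0], [8, -0.625, 0, 0, 0, 0]]]}}

```text
time_s: 4.3
tcp_pos: [0.5306, 0.0009, 0.0305]
ee_rot: [[0.078, 0.0, -0.997], [0.997, 0.0, 0.078], [0.0, -1.0, -0.0]]
wrist_force: [-0.4, -0.1, -0.3]
gripper_width: 0.183
```

```bash
python3 -c "
from go import *
print(wj(p,[.5314,.001,.0319]))"; python3 ov.py d3 top 220 100 410 285 3.1;python3 ov.py d4 scene 230 165 450 300 3.6 0 x
```

```text
[[-33.8513181  -71.03748984  31.9       ]]
```

View pics/d4.png

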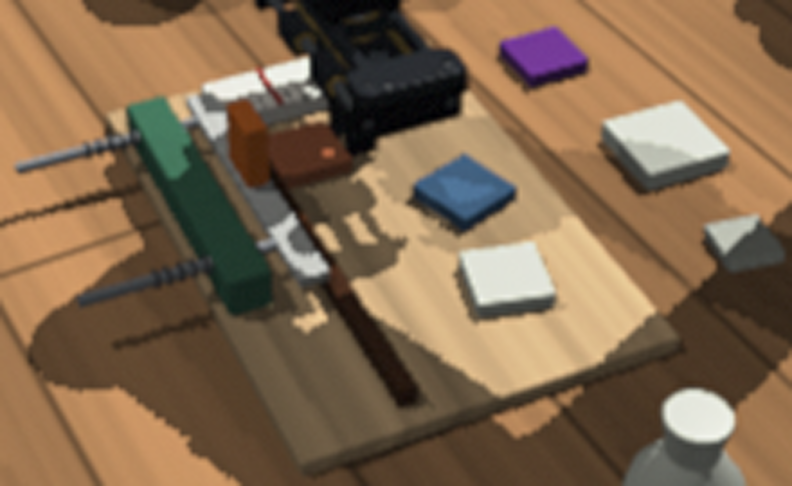

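>>> {"fn": "carry_out", "kwargs": {"steps": [[[0.1, -0.008, 0, 0, 0, 0], [0.2, -0.016, 0, 0, 0, 0], [0.3, -0.023, 0, 0, 0, 0], [0.4, -0.031, 0, 0, 0, 0], [0.4, -0.031, 0, 0, 0, 0]]]}}

```text
time_s: 5.03
tcp_pos: [0.5342, 0.0005, 0.0305]
ee_rot: [[0.078, -0.0, -0.997], [0.997, -0.0, 0.078], [-0.0, -1.0, 0.0]]
wrist_force: [-1.0, -0.7, 1.7]
gripper_width: 0.187
```

>>> {"fn": "carry_out", "kwargs": {"steps": [[[0.1, -0.008, 0, 0, 0, 0], [0.2, -0.016, 0, 0, 0, 0], [0.2, -0.016, 0, 0, 0, 0]]]}}

```text
time_s: 5.4
tcp_pos: [0.5343, 0.0003, 0.0302]
ee_rot: [[0.078, -0.004, -0.997], [0.997, -0.001, 0.078], [-0.001, -1.0, 0.004]]
wrist_force: [-5.8, 2.4, 4.0]
gripper_width: 0.184
```

```bash
python3 - <<'E'
from go import *
c=np.array([.5365,.00068,.031])
for q in [(-60,-71,31),(-132,9,70),(-132,9,31),(-70,9,31),(-33,9,31)]: print(q,((w(*q)-c)*100).round(2))
E
```

```text
(-60, -71, 31) [-3.12  0.24  0.  ]
(-132, 9, 70) [-9.67  8.78  3.9 ]
(-132, 9, 31) [-9.67  8.78  0.  ]
(-70, 9, 31) [-3.49  8.29  0.  ]
(-33, 9, 31) [0.2 8.  0. ]
```

>>> {"fn": "carry_out", "kwargs": {"steps": [[[-1.5, 0.12, 0, 0, 0, 0], [-3.1, 0.24, 0, 0, 0, 0], [-5, 2, 3.9, 0, 0, 0], [-9.67, 5, 3.9, 0, 0, 0], [-9.67, 8.78, 3.9, 0, 0, 0], [-9.67, 8.78, 2, 0, 0, 0], [-9.67, 8.78, 0, 0, 0, 0], [-9.67, 8.78, 0, 0, 0, 0], [-8.7, 8.7, 0, 0, 0, 0], [-8.1, 8.655, 0, 0, 0, 0], [-7.5, 8.61, 0, 0, 0, 0], [-6.9, 8.56, 0, 0, 0, 0], [-6.3, 8.515, 0, 0, 0, 0], [-5.7, 8.47, 0, 0, 0, 0], [-5.1, 8.42, 0, 0, 0, 0], [-4.5, 8.375, 0, 0, 0, 0], [-3.9, 8.33, 0, 0, 0, 0], [-3.3, 8.28, 0, 0, 0, 0]]]}}

```text
time_s: 7.65
tcp_pos: [0.5037, 0.0832, 0.0305]
ee_rot: [[0.078, 0.0, -0.997], [0.997, 0.0, 0.078], [0.0, -1.0, -0.0]]
wrist_force: [-0.6, 0.2, -0.2]
gripper_width: 0.184
```

```bash
python3 ov.py d5 top 220 100 410 285 3.1;python3 ov.py d6 scene 230 165 450 300 3.6 0 x
```

```text
(no output)
```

View pics/d6.png

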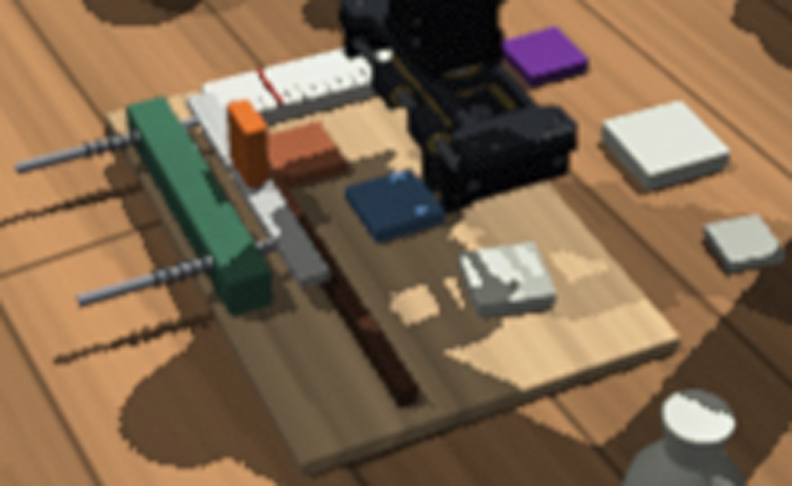

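View pics/d5.png

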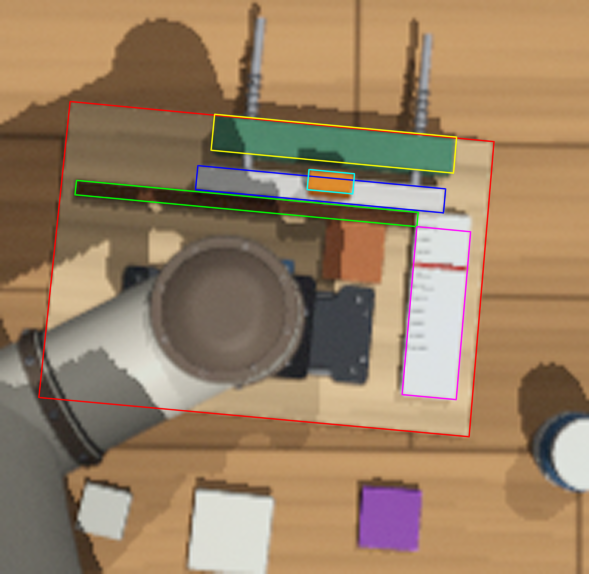

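>>> {"fn": "carry_out", "kwargs": {"steps": [[[0.6, -0.047, 0, 0, 0, 0], [1.2, -0.094, 0, 0, 0, 0], [1.8, -0.14, 0, 0, 0, 0], [2.4, -0.187, 0, 0, 0, 0], [2.9, -0.226, 0, 0, 0, 0], [3.2, -0.25, 0, 0, 0, 0], [3.5, -0.273, 0, 0, 0, 0], [3.7, -0.289, 0, 0, 0, 0], [3.8, -0.296, 0, 0, 0, 0], [3.9, -0.304, 0, 0, 0, 0], [3.9, -0.304, 0, 0, 0, 0]]]}}

```text
time_s: 9.12
tcp_pos: [0.5407, 0.0801, 0.0304]
ee_rot: [[0.078, -0.003, -0.997], [0.997, -0.001, 0.078], [-0.001, -1.0, 0.003]]
wrist_force: [-5.0, 2.7, 3.6]
gripper_width: 0.183
```

```bash
python3 - <<'E'
from go import *
from station import sense
s=sense(); print(wj(p,s["tcp_pos"]),s["wrist_force"])
c=np.array([.5365-.033+.039,.00068+.0828-.00304,.031]); print(c,wj(p,c))
for q in [(-60,9,31),(-115,97,70),(-115,97,31),(-33,97,31),(-30,97,31)]: print(q,((w(*q)-c)*100).round(2))
E
```

```text
[[-30.75718571   8.56948542  30.37245357]] [-4.99311932  2.68600628  3.62702769]
[0.5425  0.08044 0.031  ] [[-28.97510603   9.02589852  31.        ]]
(-60, 9, 31) [-3.09  0.24  0.  ]
(-115, 97, 70) [-7.89  9.44  3.9 ]
(-115, 97, 31) [-7.89  9.44  0.  ]
(-33, 97, 31) [0.28 8.8  0.  ]
(-30, 97, 31) [0.58 8.78 0.  ]
```

>>> {"fn": "carry_out", "kwargs": {"steps": [[[-1.5, 0.12, 0, 0, 0, 0], [-3.1, 0.24, 0, 0, 0, 0], [-5, 2, 3.9, 0, 0, 0], [-7.89, 6, 3.9, 0, 0, 0], [-7.89, 9.44, 3.9, 0, 0, 0], [-7.89, 9.44, 2, 0, 0, 0], [-7.89, 9.44, 0, 0, 0, 0], [-7.89, 9.44, 0, 0, 0, 0], [-7, 9.37, 0, 0, 0, 0], [-6.3, 9.315, 0, 0, 0, 0], [-5.6, 9.26, 0, 0, 0, 0], [-4.9, 9.205, 0, 0, 0, 0], [-4.2, 9.15, 0, 0, 0, 0], [-3.5, 9.095, 0, 0, 0, 0], [-2.8, 9.04, 0, 0, 0, 0], [-2.1, 8.986, 0, 0, 0, 0], [-1.4, 8.93, 0, 0, 0, 0], [-0.7, 8.877, 0, 0, 0, 0], [-0.2, 8.838, 0, 0, 0, 0], [0.2, 8.806, 0, 0, 0, 0]]]}}

```text
time_s: 11.62
tcp_pos: [0.5446, 0.1682, 0.0305]
ee_rot: [[0.078, -0.0, -0.997], [0.997, -0.0, 0.078], [-0.0, -1.0, 0.0]]
wrist_force: [-1.0, 0.2, 0.9]
gripper_width: 0.18
```

>>> {"fn": "carry_out", "kwargs": {"steps": [[[0.2, -0.016, 0, 0, 0, 0], [0.3, -0.024, 0, 0, 0, 0], [0.4, -0.031, 0, 0, 0, 0], [0.5, -0.039, 0, 0, 0, 0], [0.5, -0.039, 0, 0, 0, 0]]]}}

```text
time_s: 12.25
tcp_pos: [0.5477, 0.1678, 0.0304]
ee_rot: [[0.078, -0.003, -0.997], [0.997, -0.001, 0.078], [-0.001, -1.0, 0.003]]
wrist_force: [-5.9, 1.4, 2.6]
gripper_width: 0.183
```

```bash
python3 - <<'E'
from go import *
from station import sense
s=sense(); print(wj(p,s["tcp_pos"]),s["wrist_force"])
c=np.array([.5425+.002+.005,.08044+.08806-.00039,.031]); print(c,wj(p,c))
E
python3 ov.py e5 top 220 100 410 285 3.1;python3 ov.py e6 scene 230 165 450 300 3.6 0 x
```

```text
[[-30.59665088  96.55049601  30.4271888 ]] [-5.89210186  1.42494876  2.58204604]
[0.5495  0.16811 0.031  ] [[-28.82771735  96.97478809  31.        ]]
```

View pics/e6.png

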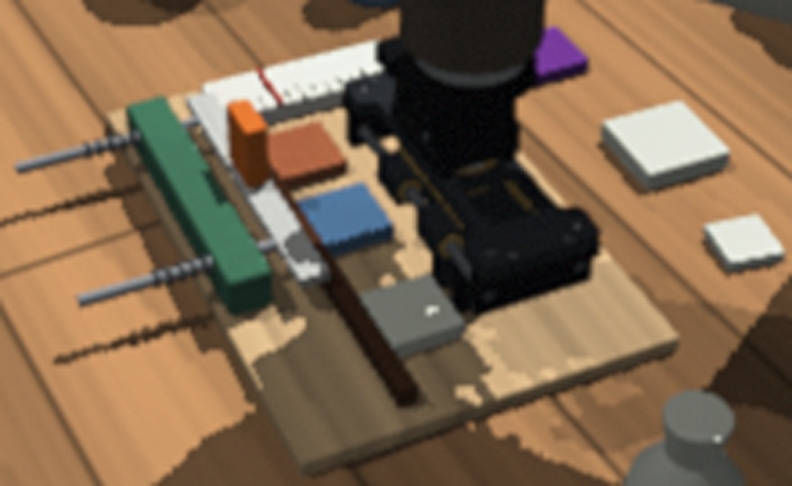

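View pics/e5.png

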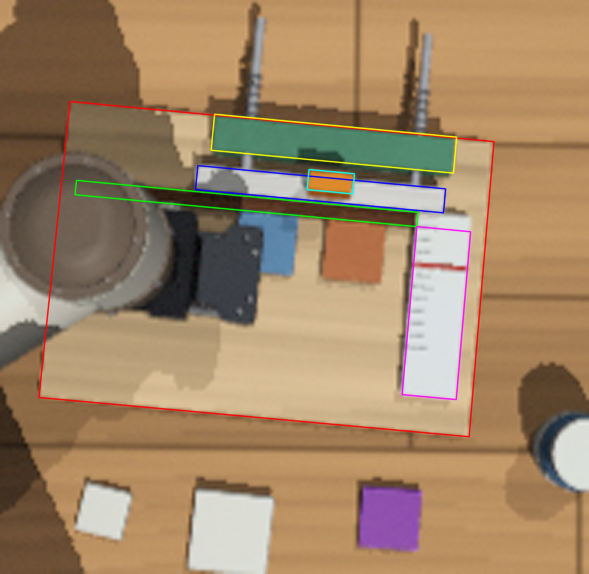

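```bash
python3 - <<'E'
from go import *
c=np.array([.5495,.16811,.031])
for q in [(-60,97,31),(-60,160,70),(5,160,70),(5,160,31),(5,140,31),(5,60,31),(5,50,31),(5,45,31)]: print(q,((w(*q)-c)*100).round(2))
E
```

```text
(-60, 97, 31) [-3.11  0.25  0.  ]
(-60, 160, 70) [-2.62  6.53  3.9 ]
(5, 160, 70) [3.86 6.02 3.9 ]
(5, 160, 31) [3.86 6.02 0.  ]
(5, 140, 31) [3.71 4.03 0.  ]
(5, 60, 31) [ 3.08 -3.95  0.  ]
(5, 50, 31) [ 3.01 -4.95  0.  ]
(5, 45, 31) [ 2.97 -5.45  0.  ]
```

>>> {"fn": "carry_out", "kwargs": {"steps": [[[-1.5, 0.12, 0, 0, 0, 0], [-3.1, 0.25, 0, 0, 0, 0], [-2.9, 3, 3.9, 0, 0, 0], [-2.62, 6.53, 3.9, 0, 0, 0], [1, 6.25, 3.9, 0, 0, 0], [3.86, 6.02, 3.9, 0, 0, 0], [3.86, 6.02, 2, 0, 0, 0], [3.86, 6.02, 0, 0, 0, 0], [3.86, 6.02, 0, 0, 0, 0], [3.86, 6.02, 0, 0, 0, 0]]], "fingers": 255}}

```text
time_s: 13.6
tcp_pos: [0.5882, 0.2283, 0.0313]
ee_rot: [[0.077, 0.001, -0.997], [0.997, 0.0, 0.077], [0.001, -1.0, -0.001]]
wrist_force: [0.3, 0.2, 0.8]
gripper_width: 0.006
```

```bash
python3 ov.py f5 top 220 100 410 285 3.1;python3 ov.py f6 scene 230 165 450 300 3.6 0 x; python3 - <<'E'
from go import *
from station import sense
s=sense(); print(wj(p,s["tcp_pos"]),s["wrist_force"],s["gripper_width"])
E
```

```text
[[  5.30529778 160.19792725  31.73413624]] [ 0.65870631 -0.29033024  0.10110908] 0.0072515190052821225
```

View pics/f6.png

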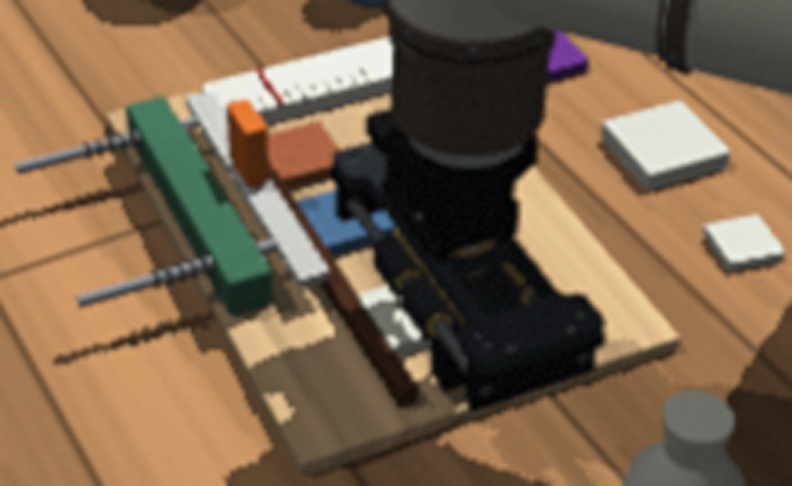

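View pics/f5.png

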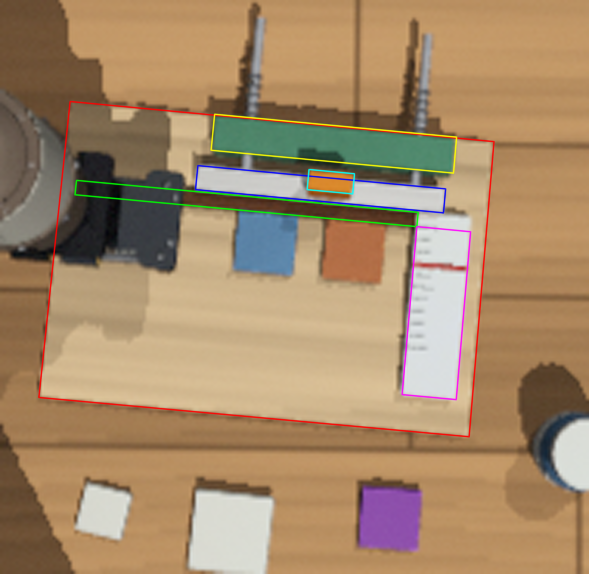

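>>> {"fn": "carry_out", "kwargs": {"steps": [[[-0.16, -0.8, 0.1, 0, 0, 0], [-0.22, -1.6, 0.15, 0, 0, 0], [-0.28, -2.3, 0.15, 0, 0, 0], [-0.33, -2.9, 0.15, 0, 0, 0], [-0.374, -3.5, 0.15, 0, 0, 0], [-0.42, -4.1, 0.15, 0, 0, 0], [-0.467, -4.7, 0.15, 0, 0, 0], [-0.514, -5.3, 0.15, 0, 0, 0], [-0.561, -5.9, 0.15, 0, 0, 0], [-0.608, -6.5, 0.15, 0, 0, 0], [-0.655, -7.1, 0.15, 0, 0, 0], [-0.702, -7.7, 0.15, 0, 0, 0], [-0.749, -8.3, 0.15, 0, 0, 0], [-0.796, -8.9, 0.15, 0, 0, 0], [-0.843, -9.5, 0.15, 0, 0, 0], [-0.866, -9.8, 0.15, 0, 0, 0], [-0.866, -9.8, 0.15, 0, 0, 0]]]}}

```text
time_s: 15.82
tcp_pos: [0.579, 0.1295, 0.0319]
ee_rot: [[0.078, -0.001, -0.997], [0.997, -0.001, 0.078], [-0.001, -1.0, 0.001]]
wrist_force: [-0.5, 0.2, 0.5]
gripper_width: 0.006
```

```bash
python3 ov.py g5 top 220 100 410 285 3.1;python3 ov.py g6 scene 230 165 450 300 3.6 0 x; python3 - <<'E'
from go import *
from station import sense
s=sense(); print(wj(p,s["tcp_pos"]),s["wrist_force"],s["gripper_width"])
E
```

```text
[[ 3.57644364 61.02603731 31.89069309]] [ 0.57951908 -0.76264302 -0.53768414] 0.00739244613459024
```

View pics/g6.png

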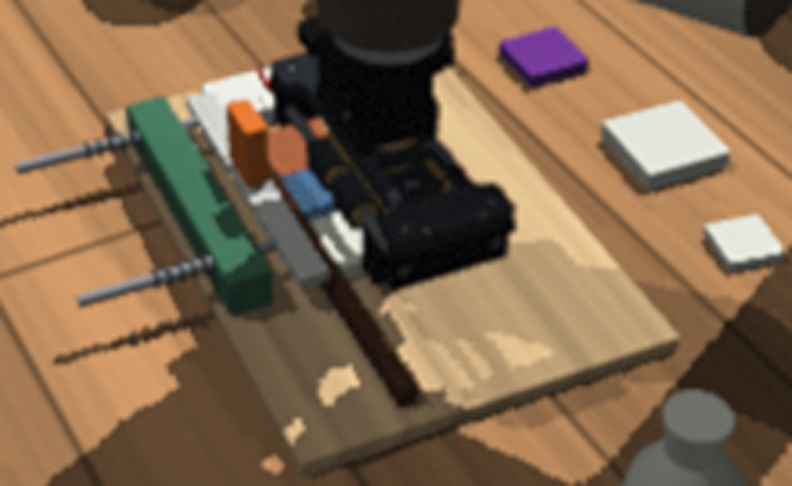

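View pics/g5.png

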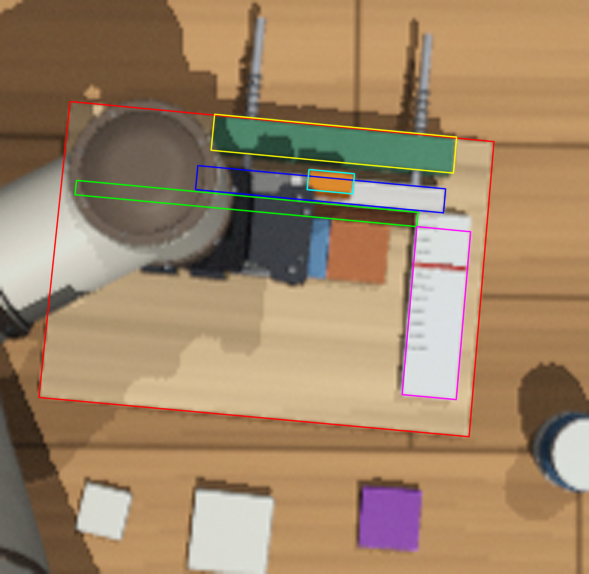

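>>> {"fn": "carry_out", "kwargs": {"steps": [[[-0.031, -0.4, 0, 0, 0, 0], [-0.062, -0.8, 0, 0, 0, 0], [-0.09, -1.15, 0, 0, 0, 0], [-0.105, -1.35, 0, 0, 0, 0], [-0.105, -1.35, 0, 0, 0, 0]]]}}

```text
time_s: 16.55
tcp_pos: [0.5781, 0.1161, 0.0321]
ee_rot: [[0.078, -0.0, -0.997], [0.997, -0.0, 0.078], [-0.0, -1.0, 0.0]]
wrist_force: [-0.1, -0.6, 0.1]
gripper_width: 0.003
```

```bash
python3 - <<'E'
from go import *
from station import sense
s=sense(); print(wj(p,s["tcp_pos"]),s["wrist_force"],s["gripper_width"])
E
```

```text
[[ 3.77643747 47.40452513 32.07285834]] [-0.09079443 -0.61157298  0.09427973] 0.0025740784780596856
```

>>> {"fn": "carry_out", "kwargs": {"steps": [[[-0.008, -0.1, 0, 0, 0, 0], [-0.016, -0.2, 0, 0, 0, 0], [-0.016, -0.2, 0, 0, 0, 0]]]}}

```text
time_s: 16.92
tcp_pos: [0.5781, 0.1146, 0.0321]
ee_rot: [[0.078, 0.0, -0.997], [0.997, 0.0, 0.078], [0.0, -1.0, -0.0]]
wrist_force: [0.6, 1.0, 0.1]
gripper_width: 0.007
```

>>> {"fn": "carry_out", "kwargs": {"steps": [[[-0.008, -0.1, 0, 0, 0, 0], [-0.016, -0.2, 0, 0, 0, 0], [-0.016, -0.2, 0, 0, 0, 0]]]}}

```text
time_s: 17.3
tcp_pos: [0.5779, 0.1124, 0.0321]
ee_rot: [[0.078, 0.0, -0.997], [0.997, -0.0, 0.078], [-0.0, -1.0, -0.0]]
wrist_force: [-0.1, 0.8, 0.7]
gripper_width: 0.003
```

>>> {"fn": "carry_out", "kwargs": {"steps": [[[-0.008, -0.1, 0, 0, 0, 0], [-0.016, -0.2, 0, 0, 0, 0], [-0.016, -0.2, 0, 0, 0, 0]]]}}

```text
time_s: 17.68
tcp_pos: [0.5778, 0.1104, 0.0321]
ee_rot: [[0.078, 0.0, -0.997], [0.997, -0.0, 0.078], [-0.0, -1.0, -0.0]]
wrist_force: [-0.7, 1.5, 0.4]
gripper_width: 0.004
```

```bash
python3 ov.py h5 top 220 100 410 285 3.1; python3 - <<'E'
from go import *
from station import sense
s=sense(); print(wj(p,s["tcp_pos"]),s["wrist_force"],s["gripper_width"])
E
```

```text
[[ 3.83505773 41.65142735 32.06656898]] [0.36882187 0.52068885 0.67294136] 0.003344661794177169
```

View pics/h5.png

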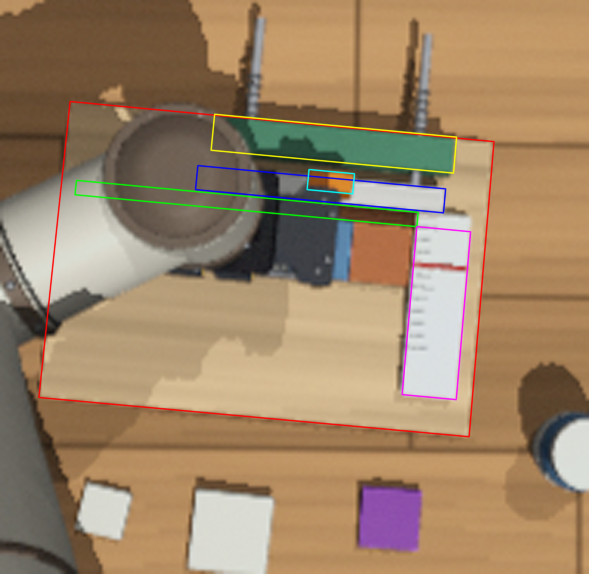

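>>> {"fn": "carry_out", "kwargs": {"steps": [[[-0.008, -0.1, 0, 0, 0, 0], [-0.016, -0.2, 0, 0, 0, 0], [-0.016, -0.2, 0, 0, 0, 0]]]}}

```text
time_s: 18.1
tcp_pos: [0.5776, 0.1084, 0.0321]
ee_rot: [[0.078, 0.0, -0.997], [0.997, -0.0, 0.078], [-0.0, -1.0, -0.0]]
wrist_force: [0.0, -0.0, 1.3]
gripper_width: 0.01
```

>>> {"fn": "carry_out", "kwargs": {"steps": [[[-0.008, -0.1, 0, 0, 0, 0], [-0.016, -0.2, 0, 0, 0, 0], [-0.016, -0.2, 0, 0, 0, 0]]]}}

```text
time_s: 18.48
tcp_pos: [0.5776, 0.1081, 0.0321]
ee_rot: [[0.078, 0.001, -0.997], [0.997, 0.002, 0.078], [0.002, -1.0, -0.001]]
wrist_force: [-1.1, 6.8, 0.7]
gripper_width: 0.002
```

>>> {"fn": "carry_out", "kwargs": {"steps": [[[0.12, 1.5, 0, 0, 0, 0], [0.23, 3, 0, 0, 0, 0], [-3, 5, 4, 0, 0, 0], [-7, 7, 8, 0, 0, 0], [-11, 9, 8, 0, 0, 0], [-15, 11, 8, 0, 0, 0], [-15, 11, 8, 0, 0, 0]]], "fingers": 208}}

```text
time_s: 19.35
tcp_pos: [0.4252, 0.2175, 0.1124]
ee_rot: [[0.074, -0.0, -0.997], [0.997, -0.0, 0.074], [-0.0, -1.0, 0.0]]
wrist_force: [0.4, -0.1, 0.4]
gripper_width: 0.185
```

```bash
python3 ov.py i5 top 270 140 390 240 6;python3 ov.py i6 scene 270 170 390 270 6 0 x
```

```text
(no output)
```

View pics/i5.png

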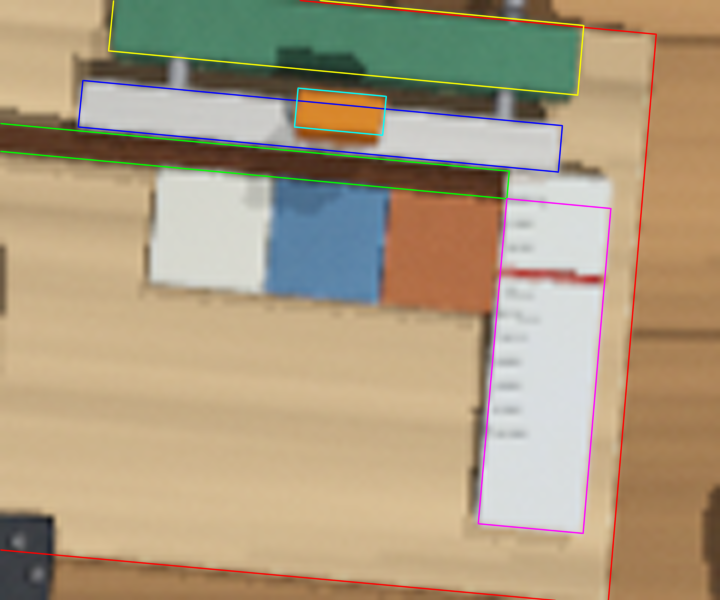

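View pics/i6.png

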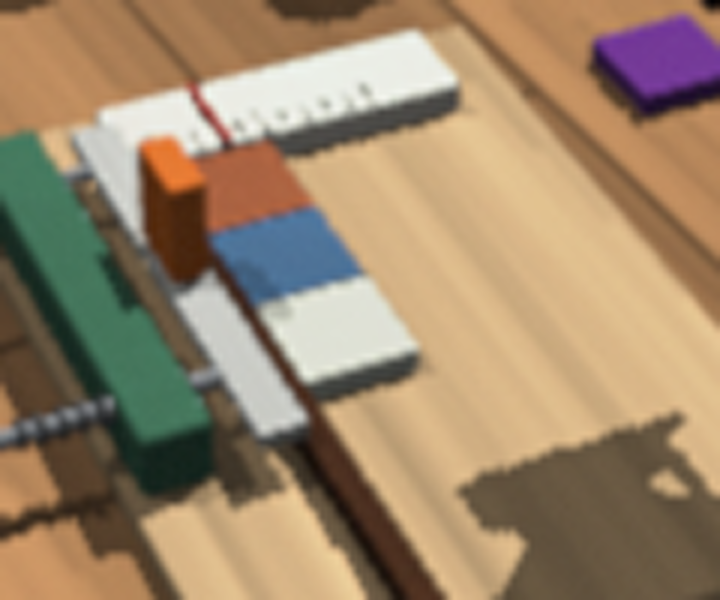

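```bash
python3 - <<'E'
from go import *
from station import sense
s=sense(); print(s["joints"].round(1),wj(p,s["tcp_pos"]),s["tcp_pos"])
T=lambda u,v:((u+.5)/6+269.5,(v+.5)/6+139.5)
for a in [(500,271),(603,280)]: print("mark",wj(p,ray("top",T(*a),.028)).round(1))
for a in [(562,125),(560,171),(79,127),(81,81)]: print("guide",wj(p,ray("top",T(*a),.038)).round(1))
# tile tops
for a in [(158,170),(270,180),(388,192),(500,200),(148,284),(267,292),(381,304),(490,313)]: print(wj(p,ray("top",T(*a),.024)).round(1))
for a in [(299,90),(386,97),(297,128),(381,136)]: print("grip",wj(p,ray("top",T(*a),.085)).round(1))
c=np.array([.222,-.584,.237]);
c=np.array([.5495+.0386-.00866-.00105-.00016*4-.00016+.0,.16811+.0602-.098-.0135-.002*5,.0325])
print("cmd before retreat",c); c=c+[-.15,.11,.08]; print(c)
for q in [(52,-45,125),(52,-45,61)]: print(q,((w(*q)-c)*100).round(2))
E
```

```text
[  46.4   15.9  -29.3    0.   -44.8 -140.8] [[-154.28638331  136.48100363  112.38390736]] [0.42750115 0.21727195 0.11238391]
mark [[  -1.7 -119.9   28. ]]
mark [[  -1.5 -164.3   28. ]]
guide [[  62. -140.   38.]]
guide [[  42.3 -140.9   38. ]]
guide [[41.9 64.5 38. ]]
guide [[61.5 65.5 38. ]]
[[28.4 30.3 24. ]]
[[ 28.6 -18.   24. ]]
[[ 28.2 -69.1  24. ]]
[[  29.2 -117.5   24. ]]
[[-21.   29.9  24. ]]
[[-19.7 -21.2  24. ]]
[[-20.3 -70.4  24. ]]
[[ -19.8 -117.5   24. ]]
grip [[ 59.1 -27.7  85. ]]
grip [[ 59.6 -63.2  85. ]]
grip [[ 43.5 -28.3  85. ]]
grip [[ 43.5 -62.6  85. ]]
cmd before retreat [0.57759 0.10681 0.0325 ]
[0.42759 0.21681 0.1125 ]
(52, -45, 125) [ 19.14 -19.65   1.25]
(52, -45, 61) [ 19.14 -19.65  -5.15]
```

```bash
python3 - <<'E'
import cv2
a=cv2.imread("pics/i5_raw.png")[165:200,325:375]; cv2.imwrite("pics/z1.png",cv2.resize(a,None,fx=16,fy=16,interpolation=cv2.INTER_NEAREST))
E
```

```text
(no output)
```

View pics/z1.png

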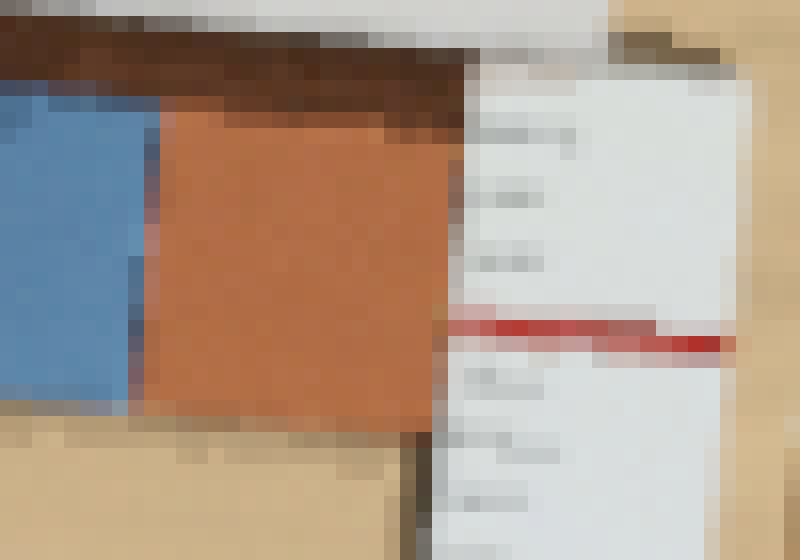

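>>> {"fn": "carry_out", "kwargs": {"steps": [[[1, -1, 2, 0, 0, 0.1], [3, -3, 4, 0, 0, 0.22], [5, -5, 4, 0, 0, 0.35], [7, -7, 4, 0, 0, 0.48], [9, -9, 4, 0, 0, 0.61], [11, -11, 4, 0, 0, 0.74], [12.5, -12.5, 4, 0, 0, 0.87], [14, -14, 4, 0, 0, 1.0], [15.5, -15.5, 4, 0, 0, 1.13], [17, -17, 4, 0, 0, 1.26], [18, -18.5, 4, 0, 0, 1.39], [19.14, -19.65, 4, 0, 0, 1.5], [19.14, -19.65, 4, 0, 0, 1.5708], [19.14, -19.65, 2, 0, 0, 1.5708], [19.14, -19.65, 2, 0, 0, 1.5708], [19.14, -19.65, 2, 0, 0, 1.5708]]], "fingers": 108}}

```text
time_s: 21.45
tcp_pos: [0.6195, 0.0195, 0.1322]
ee_rot: [[-0.997, 0.0, -0.078], [0.078, -0.0, -0.997], [-0.0, -1.0, 0.0]]
wrist_force: [0.4, 0.3, -0.1]
gripper_width: 0.572
```

```bash
python3 ov.py j6 scene 230 130 450 300 3.6 0; python3 - <<'E'
from go import *
from station import sense
s=sense(); print(s["joints"].round(1),wj(p,s["tcp_pos"]),s["wrist_force"],s["gripper_width"]*87)
E
```

```text
[ 16.8  26.5  -8.3   0.  -55.1 -21.3] [[ 52.60425201 -45.50832146 132.58650784]] [ 0.46414408 -0.06786375  0.30443939] 50.24372531712675
```

View pics/j6.png

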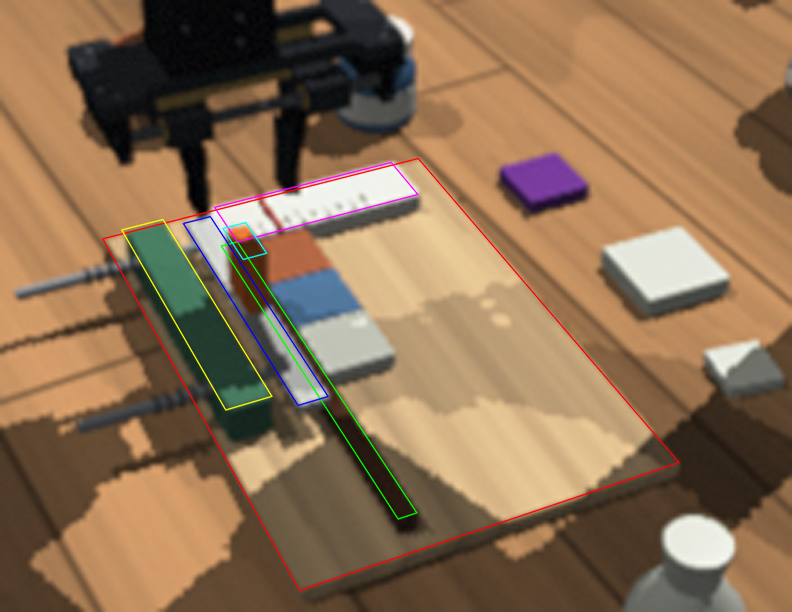

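>>> {"fn": "carry_out", "kwargs": {"steps": [[[0, 0, -3, 0, 0, 0], [0, 0, -5.5, 0, 0, 0], [0, 0, -7.1, 0, 0, 0], [0, 0, -7.1, 0, 0, 0], [0, 0, -7.1, 0, 0, 0]]]}}

```text
time_s: 22.12
tcp_pos: [0.6198, 0.0202, 0.0622]
ee_rot: [[-0.997, 0.002, -0.077], [0.077, 0.0, -0.997], [-0.002, -1.0, -0.0]]
wrist_force: [-0.0, 0.1, -0.2]
gripper_width: 0.573
```

```bash
python3 ov.py k6 scene 230 130 450 300 3.6 0 x
```

```text
(no output)
```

View pics/k6.png

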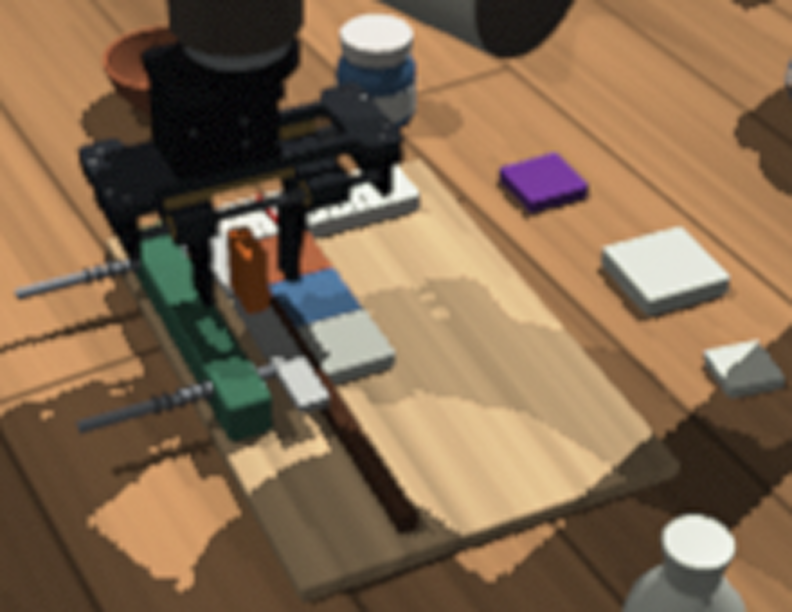

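>>> {"fn": "carry_out", "kwargs": {"steps": [[[0, 0, 0, 0, 0, 0], [0, 0, 0, 0, 0, 0], [0, 0, 0, 0, 0, 0], [0, 0, 0, 0, 0, 0], [0, 0, 0, 0, 0, 0]]], "fingers": 255}}

```text
time_s: 22.8
tcp_pos: [0.6191, 0.02, 0.0611]
ee_rot: [[-0.997, 0.001, -0.078], [0.078, 0.0, -0.997], [-0.001, -1.0, -0.0]]
wrist_force: [0.8, -0.7, 0.8]
gripper_width: 0.18
```

```bash
python3 ov.py l6 scene 250 150 400 250 5.2 0 x;python3 ov.py l5 top 270 140 390 240 6
```

```text
(no output)
```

View pics/l6.png

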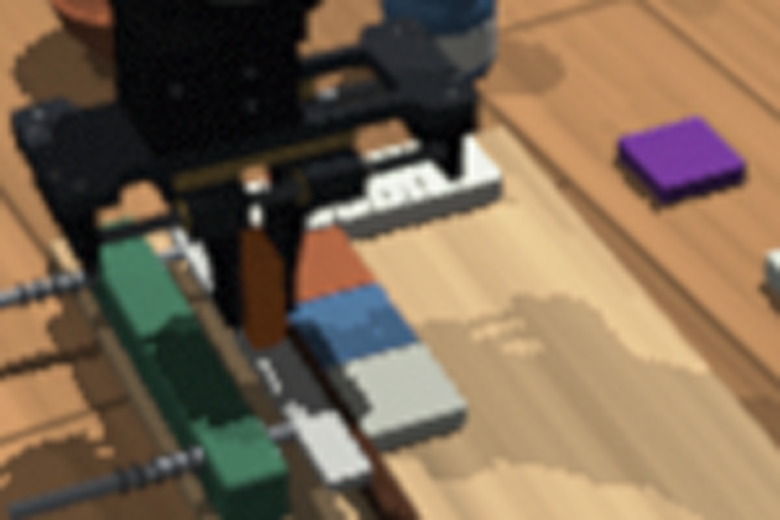

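View pics/l5.png

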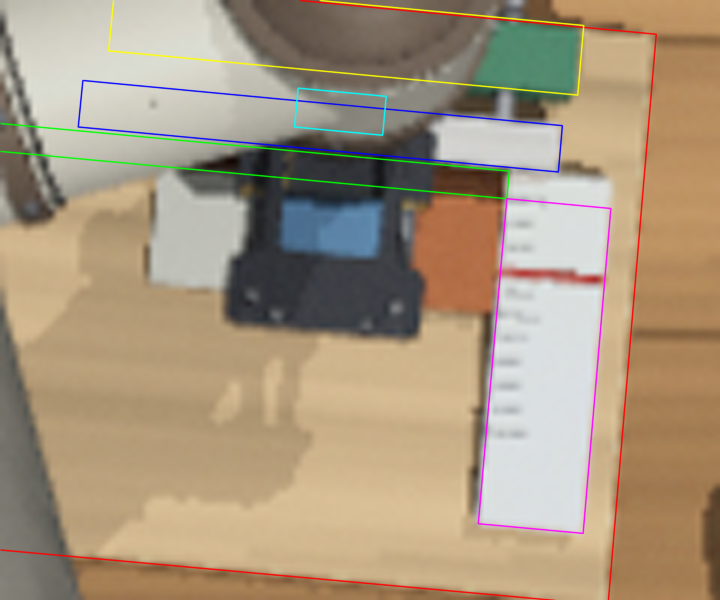

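>>> {"fn": "carry_out", "kwargs": {"steps": [[[-0.4, 0.031, 0, 0, 0, 0], [-0.8, 0.062, 0, 0, 0, 0], [-1.2, 0.094, 0, 0, 0, 0], [-1.6, 0.125, 0, 0, 0, 0], [-2.0, 0.156, 0, 0, 0, 0], [-2.4, 0.187, 0, 0, 0, 0], [-2.8, 0.218, 0, 0, 0, 0], [-3.2, 0.25, 0, 0, 0, 0], [-3.6, 0.281, 0, 0, 0, 0], [-4.0, 0.312, 0, 0, 0, 0], [-4.2, 0.328, 0, 0, 0, 0], [-4.2, 0.328, 0, 0, 0, 0], [-4.2, 0.328, 0, 0, 0, 0]]]}}

```text
time_s: 24.52
tcp_pos: [0.5785, 0.0233, 0.0611]
ee_rot: [[-0.997, 0.004, -0.077], [0.077, 0.0, -0.997], [-0.004, -1.0, -0.001]]
wrist_force: [8.4, -2.8, -6.8]
gripper_width: 0.182
```

```bash
python3 ov.py m6 scene 250 150 400 250 5.2 42 x;python3 ov.py m5 top 270 140 390 240 6 42;  python3 - <<'E'
from go import *
from station import sense
s=sense(); print(wj(p,s["tcp_pos"]),s["wrist_force"],s["gripper_width"]*87)
E
```

```text
[[ 11.36261715 -45.16598025  61.13456418]] [ 8.47378167 -2.68675471 -6.04493086] 15.701879911623546
```

View pics/m6.png

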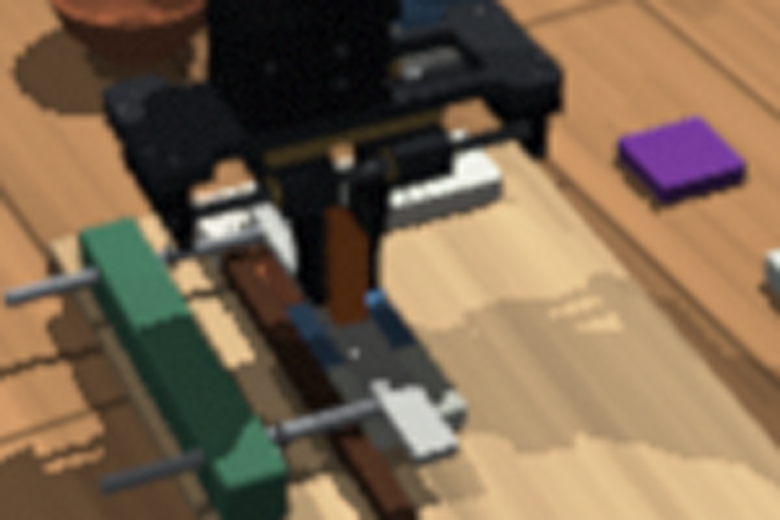

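View pics/m5.png

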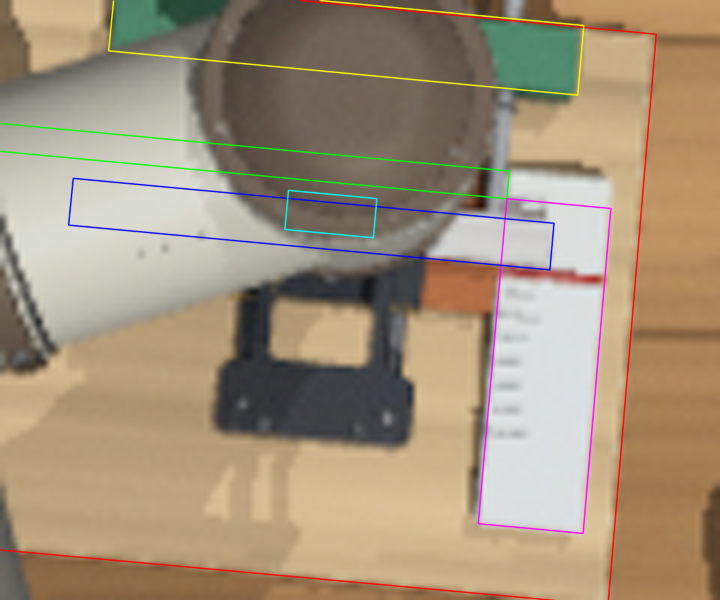

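>>> {"fn": "carry_out", "kwargs": {"steps": [[[-0.1, 0.008, 0, 0, 0, 0], [-0.2, 0.016, 0, 0, 0, 0], [-0.3, 0.023, 0, 0, 0, 0], [-0.3, 0.023, 0, 0, 0, 0], [-0.3, 0.023, 0, 0, 0, 0]]]}}

```text
time_s: 25.25
tcp_pos: [0.5756, 0.0235, 0.0611]
ee_rot: [[-0.997, 0.004, -0.077], [0.077, 0.0, -0.997], [-0.004, -1.0, -0.001]]
wrist_force: [8.5, -2.7, -6.8]
gripper_width: 0.178
```

```bash
python3 ov.py n6 scene 270 170 370 240 7 42 x;python3 ov.py n5 top 325 165 375 200 16 42 x;  python3 - <<'E'
from go import *
from station import sense
s=sense(); print(wj(p,s["tcp_pos"]),s["wrist_force"],s["gripper_width"]*87)
E
```

```text
[[  8.47968135 -45.13302211  61.14206752]] [ 8.67756372 -3.07717604 -6.55806328] 15.794281942444728
```

View pics/n5.png

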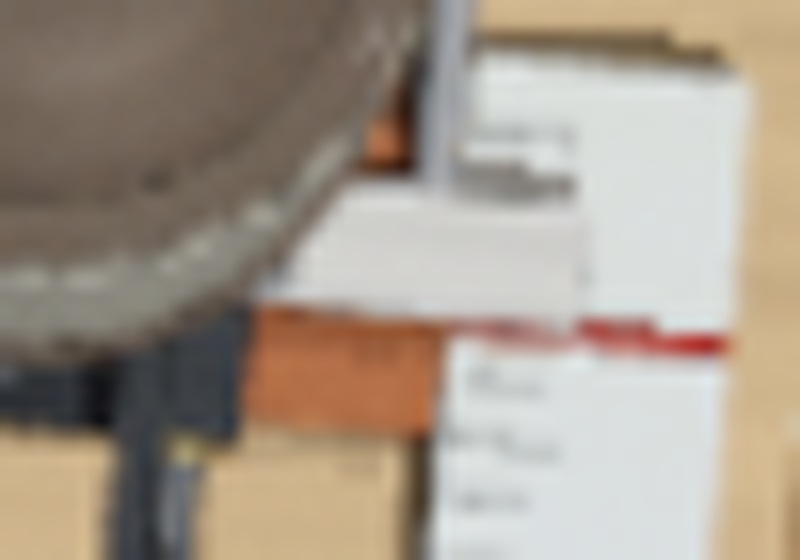

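View pics/n6.png

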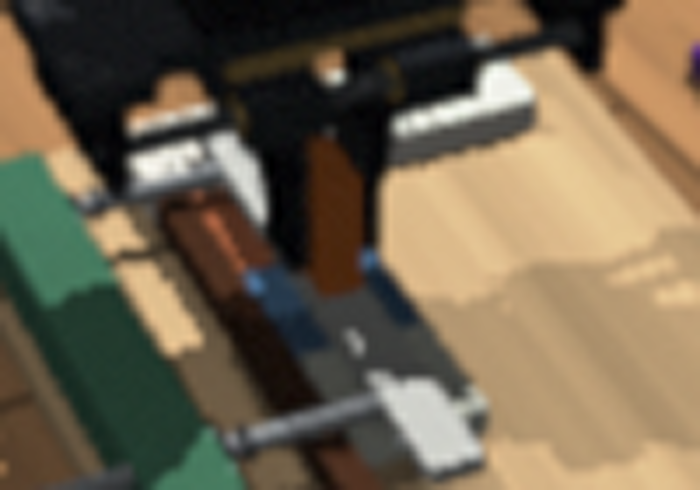

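>>> {"fn": "carry_out", "kwargs": {"steps": [[[0, 0, 0, 0, 0, 0], [0, 0, 0, 0, 0, 0], [0, 0, 0, 0, 0, 0], [0, 0, 0, 0, 0, 0]]]}}

```text
time_s: 25.85
tcp_pos: [0.5756, 0.0235, 0.0611]
ee_rot: [[-0.997, 0.004, -0.077], [0.077, 0.0, -0.997], [-0.004, -1.0, -0.001]]
wrist_force: [7.5, -2.8, -6.3]
gripper_width: 0.184
```

```bash
python3 - <<'E'
from go import *
from station import sense,ticket,optics
s=sense(); print(wj(p,s["tcp_pos"]),abs(s["joint_velocities"]).max(),s["wrist_force"],s["gripper_width"]*87)
T=lambda u,v:((u+.5)/16+324.5,(v+.5)/16+164.5)
print("edge(top z38)",[wj(p,ray("top",T(*a),.038)).round(1) for a in ((575,320),(400,308))],"mark",[wj(p,ray("top",T(*a),.028)).round(1) for a in ((655,338),(715,345))])
for n in ("top","scene"): cv2.imwrite(f"pics/fin_{n}.png",optics.capture(n)["image"][:,:,::-1])
E
```

```text
[[  8.4717485  -45.15601967  61.10755124]] 0.040144828309625964 [ 7.51601558 -2.77552832 -6.28640706] 15.987493297507855
edge(top z38) [array([[  -0.3, -138.3,   38. ]]), array([[  -1. , -110.3,   38. ]])] mark [array([[  -1. , -152.3,   28. ]]), array([[  -1.3, -162. ,   28. ]])]
```

View pics/fin_top.png

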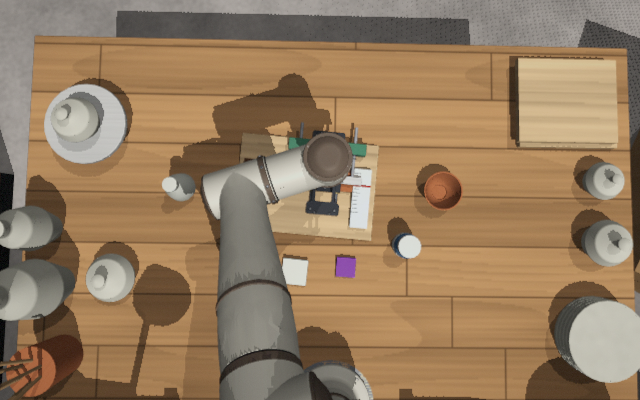

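```bash
python3 -c "
from station import ticket
print(ticket.finish_job())"
```

```text
the job is handed in; nothing more can be done
None
```

I handed the job in at about 26 s of the 70 s. The three tiles are in a closed row, and the gripper is still holding the guide out at the red mark. No verdict was reported.

**What I did**
- I pushed the terracotta, blue and white tiles one at a time against the fence, reading 5–6 N at the wrist for each. For white I used the middle-sized of the three white ones, and I left the purple look-alike alone.
- I then slid the row along the fence to the white end stop. The push stopped there at about 7 N.
- I took the orange grip across its 16 mm side, with the gripper reading 15.7 mm, and pulled the guide out about 44 mm.

**Last checks**
- **Row, before the pull:** The top view showed no gap at the stop and straight edges. Tile edges were within about 2.5 mm of nominal. My measured right end of the row read 2.5 mm short of the stop, but an enlarged crop showed the terracotta tile touching it, so I took that as camera error. After the pull, only part of the row was in view; the terracotta tile was still against the stop.
- **Guide:** The camera put its leading edge at jig x of about -0.3 to -1.0 mm and the mark at about -1.0 to -1.3 mm. Arm travel instead puts the edge at -1.8 mm. Both are well inside the 5 mm tolerance.
- **Hold:** The arm was still, with about 8 N of spring pull on the wrist and the grip closed on the orange block.
- **Bystanders:** The vase, glaze jar and water bowl look unmoved in the last top view.

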